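# Close the length-measuring machine on a length bar

## Task

Close the measuring machine on the round steel bar lying on its work table: with the fingertips, push the carriage along the bed towards the fixed head until the bar has been carried against the fixed anvil and the carriage's spring spindle is pressed about half-way into its sleeve, never all the way in. Leave the carriage standing there and take the hand away. Do not touch the bar itself with the hand, and leave the ring, the short bar and the bottle where they are.

Things in the scene. Friction and masses are not known exactly. Their poses are not given: they have to be found in the camera images.
- machine: Horizontal length-measuring machine fixed on the bench: dark bed 200 x 800 mm, top 80 mm high, long along its own y (the measuring direction, +y towards the fixed head; x is away from the robot). Origin: centre of the bed at bench level. The measuring axis is x = 0, 140 mm up. Its place and yaw vary a little.
- carriage (a joint): Travel of the measuring carriage along the bed (m): 0 fully back, growing as it is pushed towards the fixed head (machine +y), stop at 0.19. White housing 150 mm deep (x) at its foot, 106 mm at the top, 150 mm long (y), top 187 mm above the bench, flat dark ends, black shoe below. About 3 kg; slides at about 6 N plus 10 N per m/s and stays where it is left.
- carriage_end (a point): Centre of the carriage's outer end face, the flat dark face on the side away from the fixed head (faces machine -y, 109 mm wide at this height): where to push. The point is 155 mm above the bench and 75 mm above the bed; the face reaches from the bed up to 187 mm, and the bed behind it is empty to its end.
- spindle (a joint): How far the spring spindle is pressed into the carriage's sleeve (m): 0 fully out, 0.024 fully in, half-way 0.012. Spring: 1.8 N at first touch, 3.2 N half-way, 4.7 N fully in. It is an 8 mm steel rod on the carriage's inner side with a 20 mm collar; the gap from sleeve end to collar is 24 mm when out, 0 when fully in.
- spindle_tip (a point): Foremost point of the spindle's round tip (10 mm ball), on the measuring axis; 60 mm in front of the carriage's inner end face when out.
- sleeve_end (a point): Centre of the sleeve's end face on the carriage (26 mm dark steel tube), on the measuring axis; 40 mm behind spindle_tip when the spindle is fully out, 28 mm when it is half-way in.
- anvil: Fixed anvil, an 8 mm steel rod with a 10 mm ball tip on the fixed head, pointing at the spindle (machine -y). Origin: the foremost point of its tip, on the measuring axis. The fixed head is a white housing on the bed, machine y +240 to +380 mm, 187 mm high.
- float_table (a joint): Travel of the floating work table along the measuring direction (m, + towards the fixed head, range -0.06 to 0.06). It rolls freely (0.3 N) and carries the bar in two vee supports.
- bar: Round steel length bar to be measured, 22 mm diameter, 100 mm long, 0.3 kg, loose in the vees, lying along the measuring axis (its own y). Origin: middle of its axis, 140 mm above the bench; each end 50 mm from it.
- setting_ring: Steel setting ring, 70 mm outside, 40 mm inside, 20 mm high, loose on top of the fixed head. Origin: centre of its underside. Leave alone.
- short_bar: Short steel length bar, 22 mm diameter, 50 mm high, loose, standing on the bench before the machine. Origin: centre of its underside. Leave alone.
- bottle: White plastic bottle, 52 mm diameter, 130 mm high, loose, standing on the bench before the machine. Origin: centre of its underside. Leave alone.
There are look-alikes about, which are no part of the job. Leave any purple or yellow look-alike of the bar alone.

How it is judged:
By the outcome, as a careful person would: the job done as asked, in the order asked, and still so for the second after the job is handed in, with the robot touching nothing.
It also fails if it takes over 38 s, if anything falls off the work surface, if the arm or the gripper's body presses on something with over 40 N, if the wrist force passes 120 N, or if a joint passes its speed limit or range.

## Robot

A 6-joint arm with a two-finger parallel gripper is mounted at the origin on the work surface. World frame = base frame: x ahead of the robot, y to its left, z up, the work surface at z = 0. Lengths are in m, angles in rad, forces in N, time in s.
With the tool pointing down it reaches from about 0.375 to 0.9 m from the base axis. Payload 3.1 kg.
Tool frame: the origin (TCP) lies between the finger pads; the fingertips stand ahead of it and the grasp point (between the pads) lies 3 mm ahead of it (manip.finger_overhang is the z of the fingertips in the tool frame, in m); z points along the fingers, y is the line along which they close (so a half turn about z gives the same grasp; the last joint's range is limited). The gripper opens to 85 mm and grips with 20 to 120 N. Pads are 22 mm wide; open, the fingers measure 114 mm over their backs; the gripper's body (76 mm by 85 mm) begins 54 mm behind the grasp point. The pads swing forward as they close: fully open they stand 13 mm farther back than shut.
Start: joints at [-1.298, 0.527, 1.433, -0, 1.181, -0.178], TCP at [0.272, -0.563, 0.253] pointing down, gripper open.
Joint ranges: [-3.08, 3.08], [-0.75, 2.2], [0.22, 2.44], [-1.43, 4.57], [0, 2.65], [-2.85, 2.85]. Speed limits (rad/s): [2.79, 2.79, 3.14, 3.14, 3.14, 3.14].

## Interface

Orientations are given as a rotation vector (axis times angle).
In Python, from cell import status, cams, ticket, manip gives the robot as it stands. The module is installed in compiled form; this text tells all that it offers.
- The arm moves only by the tool move_arm, never from a script. Its argument "moves" is a list of rows, each a list of 3 entries, a list of its own where there are three numbers: the shift along the world's x, y, z as a fraction of full scale, then the turn, a rotation vector about the world's x, y, z as a fraction of full scale, then the opening, from -1 (shut) to 1 (fully open). In form: [[[x, y, z], [ax, ay, az], jaw], ...]. A call has exactly 10 rows; each row shifts and turns the commanded pose from where the row before left it; what a row does not reach is not made up. Full scale, the value 1, is 0.15 m for a shift and 30 degrees for a turn. A row lasts 1/12 s, in which the tool goes at most 41.7 mm and 7.16 degrees, less where a joint would pass 70% of its speed; a pose out of reach is approached as far as the arm can. A call with a number of a shift or a turn outside -1 to 1 is refused whole. A call with a gripper value outside its range is refused whole. The fingers move at their own pace and stop on an object; "squeeze" is the grip in N (left out, the last holds). Time passes only in rows, so rows that do not move let the fingers close, or fill a call up. It gives the time, the measured TCP pose, the force, the opening and the grip force at its end, in the units of the state.
- status.get_state(): the state, without advancing time (a new reading comes with each control period).
- cams.read_camera(name): name is "scene" or "top" or "wrist"; returns a dict with "color" (384x512x3 uint8, blue, green, red), "z_map" (384x512 float32, m along the optical axis (not along the pixel's ray), 0 where there is no reading), "K" (3x3 intrinsics, pixels), "rvec" (rotation vector, rad) and "tvec" (3), from world to camera coordinates, as OpenCV has them. Camera axes: x right, y down, z forward; pixel columns grow to the right and rows downward; lengths in m; the calibration is good to about 2 mm. A picture is of the moment at which its call begins.
- ticket.close_job(): hands the job in; it is judged then, once.
The state is a dict: "clock": time; "joint_pos": joint angles; "joint_vel": joint speeds; "effort": joint torques, N m; "tcp_pos": TCP position; "orientation": TCP orientation; "contact_force": force on the tool from outside, world axes, zero at the start; "ft_torque": the same for the moment, N m; "gripper_width": finger opening in m; "finger_force": force on a finger pad.
Only numpy, scipy, OpenCV 4.12 (cv2) and the standard library are available. Lean on these libraries where they do the work, as an engineer would, in place of code of your own. Each camera call takes 0.05 s, during which the arm holds its last target. There are 200 camera calls.

## Working session

There is one attempt and no reset: what is moved stays moved. The work goes in short steps, Python scripts to look and compute and a tool call to move; the robot and the scene stay as the last step left them, time stands still between calls to the robot, and variables do not carry over. Pictures are saved under pics/ and viewed, at most 10 in all, crops included, and the job is handed in when it is done.

Besides the shell and the picture viewer there is one more tool, called after "Emit:" by a JSON object that holds its "fn" and its "kwargs". move_arm: Moves the arm, as the interface text tells. Its arguments: {"type":"object","properties":{"moves":{"type":"array"},"squeeze":{"type":"number"}},"required":["moves"]}

```bash
mkdir -p pics; cat > h.py <<'E'
import numpy as np, cv2
from cell import status, cams, ticket, manip
def grab(n):
    c=cams.read_camera(n); R=cv2.Rodrigues(np.array(c["rvec"],float))[0]
    np.savez(f"{n}.npz",color=c["color"],z=c["z_map"],K=c["K"],R=R,t=np.array(c["tvec"]).ravel())
    return np.load(f"{n}.npz")
def load(n): return np.load(f"{n}.npz")
def pt(c,u,v,z=None):
    z=c["z"][int(v),int(u)] if z is None else z
    p=np.linalg.inv(c["K"])@[u,v,1]*z
    return c["R"].T@(p-c["t"])
def cloud(c):
    z=c["z"];v,u=np.mgrid[:z.shape[0],:z.shape[1]]
    p=np.stack([u,v,np.ones_like(u)],-1)@np.linalg.inv(c["K"]).T*z[...,None]
    return (p-c["t"])@c["R"]
def proj(c,P):
    q=c["K"]@(c["R"]@np.array(P)+c["t"]); return q[:2]/q[2]
E
python3 - <<'E'
from h import *
a=grab("scene");b=grab("top")
cv2.imwrite("pics/scene.png",a["color"]);cv2.imwrite("pics/top.png",b["color"])
s=status.get_state();print({k:np.round(v,3) for k,v in s.items()},manip.finger_overhang)
E
```

```text
{'clock': np.float64(0.1), 'joint_pos': array([-1.299,  0.528,  1.434, -0.   ,  1.181, -0.178]), 'joint_vel': array([ 0.001, -0.002, -0.004,  0.001, -0.001,  0.   ]), 'effort': array([-0.0000e+00, -4.4330e+01, -1.7859e+01, -0.0000e+00,  4.0000e-03,
        0.0000e+00]), 'tcp_pos': array([ 0.272, -0.562,  0.252]), 'orientation': array([-3.06 , -0.702,  0.   ]), 'contact_force': array([-0.051,  0.928, -0.569]), 'ft_torque': array([ 0.018, -0.009,  0.041]), 'finger_force': np.float64(0.0), 'gripper_width': np.float64(0.085)} 0.022
```

View pics/scene.png

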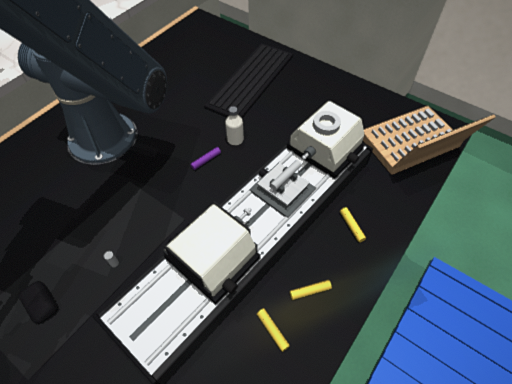

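View pics/top.png

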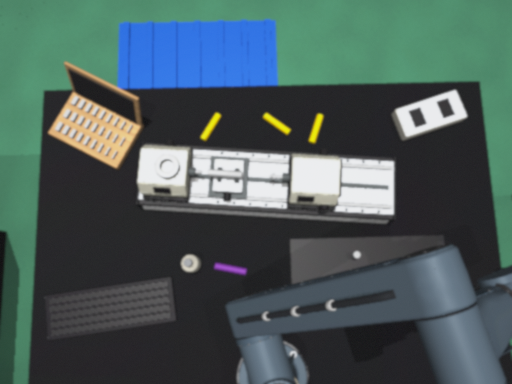

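The scene view shows the carriage at (212,250), the bar on the float table at (290,180), and the fixed head with the ring at (327,135). In the top view they are at (315,180), (228,175) and (164,172), and robot +y points left. The only steel bar in vees is the one on the table. The purple and yellow bars lie on the bench. Next I measure from the depth images and take enlarged crops.

```bash
python3 - <<'E'
from h import *
for n in("scene","top"):
    c=load(n);P=cloud(c);ok=c["z"]>0
    def box(name,m):
        q=P[m&ok][:,:2].astype(np.float32); 
        if len(q)<20: print(n,name,len(q));return
        r=cv2.minAreaRect(q*1000);print(n,name,len(q),np.round(r[0],1),np.round(r[1],1),round(r[2],2),"z",np.median(P[m&ok][:,2]).round(4))
    w=c["color"].min(-1)>120
    # regions by rough pixel box
    v,u=np.mgrid[:384,:512]
    reg=(lambda x0,x1,y0,y1:(u>=x0)&(u<=x1)&(v>=y0)&(v<=y1))
    Z=P[...,2]
    if n=="top":
        box("carr",reg(270,350,145,215)&(abs(Z-.187)<.005)); box("head",reg(130,192,140,205)&(abs(Z-.187)<.004))
        box("bed",reg(130,400,130,225)&(abs(Z-.08)<.005)); box("bar",reg(200,260,150,200)&(Z>.135)&(Z<.16))
    else:
        box("carr",reg(150,265,195,300)&(abs(Z-.187)<.005)); box("head",reg(285,370,95,180)&(abs(Z-.187)<.004))
        box("bed",reg(90,370,95,380)&(abs(Z-.08)<.005)); box("bar",reg(262,305,160,200)&(Z>.135)&(Z<.16))
a=load("scene")["color"];b=load("top")["color"]
A=cv2.resize(a[130:230,220:350],None,fx=6,fy=6,interpolation=cv2.INTER_CUBIC)
cv2.imwrite("pics/c1.png",A)
B=cv2.resize(b[135:225,130:400],None,fx=2.9,fy=2.9,interpolation=cv2.INTER_CUBIC)
cv2.imwrite("pics/c2.png",B)
E
```

```text
scene carr 3152 [ 588.9 -139.1] [150.9 109.8] 84.76 z 0.1866
scene head 1066 [627.8 304.6] [141.9 106.5] 84.91 z 0.1861
scene bed 10480 [374.7  16.9] [811.9 652.5] 85.19 z 0.0801
scene bar 367 [611.7 127. ] [102.4  38.7] 85.71 z 0.1468
top carr 1689 [ 588.7 -138.5] [150.8 110.9] 85.15 z 0.1869
top head 1106 [627.9 307.3] [139.7 110.3] 85.21 z 0.187
top bed 6104 [6.e+02 1.e-01] [811.3 203.8] 85.01 z 0.0801
top bar 281 [613.7 141.6] [121.9  38. ] 84.62 z 0.1478
```

View pics/c1.png

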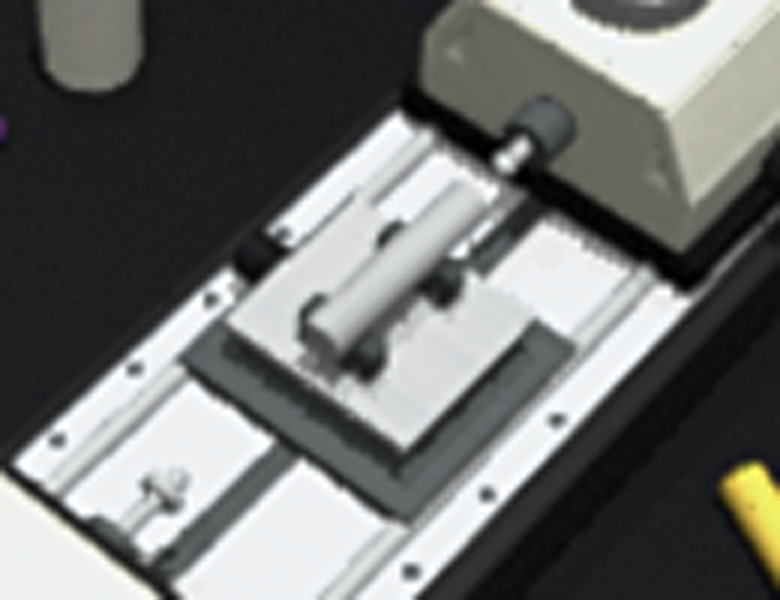

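View pics/c2.png

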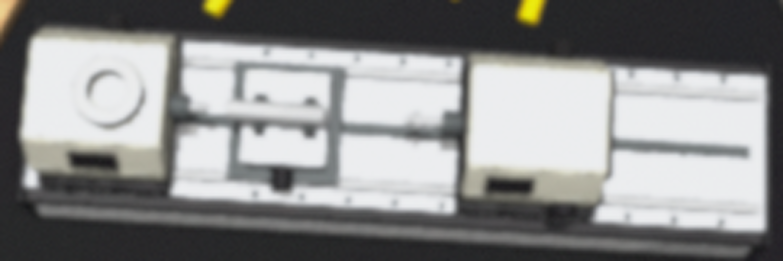

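Crop c1 shows the bar's ends at scene pixels (273,185) and (298,162), the spindle tip at (248,210) and the anvil tip at (304,157). It lies in the two vees and is plain steel, so it is the bar meant. The yellow bars and the purple one on the bench are look-alikes. Next I place these points along the machine axis.

```bash
cat >> h.py <<'E'
O=np.array([.600,0.]);my=np.array([.0873,.9962]);mx=np.array([.9962,-.0873])
def plane(c,u,v,h):
    d=c["R"].T@np.linalg.inv(c["K"])@[u,v,1]; o=-c["R"].T@c["t"]; return o+d*(h-o[2])/d[2]
def mach(p): q=np.array(p[:2])-O; return np.round([q@mx,q@my],4)
E
python3 - <<'E'
from h import *
a=load("scene");b=load("top")
for n,x,y,h in(("bar near",320,330,.14),("bar far top",470,188,.151),("tip",172,482,.14),("sleeve",110,525,.14),("anvil tip",503,166,.14),("anvil root",525,140,.14)):
    print(n,mach(plane(a,220+x/6,130+y/6,h)))
for n,x,y in(("bar r",328,113),("bar l",228,113),("anvil tip",197,107),("sleeve",444,125),("tip",408,125)):
    print("top",n,mach(plane(b,130+x/2.9,135+y/2.9,.145)))
for n,u,v in(("short",110,258),("bottle",235,130)): print(n,pt(a,u,v).round(3))
P=cloud(a);m=(abs(P[...,2]-.187)<.005)&(a["z"]>0);q=(P[m][:,:2]-O);s=q@my;x=q@mx
k=(abs(x)<.045)&(s<.1);print("carriage y range",np.percentile(s[k],[.3,50,99.7]))
k=(abs(x)<.045)&(s>.1);print("head",np.percentile(s[k],[.3,50,99.7]))
E
```

```text
bar near [-0.0024  0.0835]
bar far top [0.0029 0.1758]
tip [ 0.001  -0.0113]
sleeve [-0.004  -0.0418]
anvil tip [0.0013 0.2024]
anvil root [-0.0004  0.2204]
top bar r [0.0011 0.0725]
top bar l [-0.0052  0.1756]
top anvil tip [-0.0008  0.2081]
top sleeve [-0.0042 -0.0481]
top tip [-0.0065 -0.0109]
short [ 0.373 -0.278  0.05 ]
bottle [0.367 0.225 0.068]
carriage y range [-0.21472268 -0.14430538 -0.06513118]
head [0.23716573 0.30012865 0.37639075]
```

Emit:
{"fn": "move_arm", "kwargs": {"moves": [[[0.2,0.2,0.05],[0,0,0.23],-1],[[0.2,0.2,0],[0,0,0.23],-1],[[0.2,0.2,0],[0,0,0.23],-1],[[0.2,0.2,0],[0,0,0.23],-1],[[0.2,0.2,0],[0,0,0.23],-1],[[0.2,0.2,0],[0,0,0.23],-1],[[0.2,0.2,0],[0,0,0.23],-1],[[0.2,0.2,0],[0,0,0.23],-1],[[0.2,0.2,0],[0,0,0.13],-1],[[0.23,0.19,0],[0,0,0],-1]]}}

```text
clock: 0.93
tcp_pos: [0.5696, -0.2688, 0.2601]
orientation: [-2.313, -2.123, 0.001]
contact_force: [0.0, 0.2, 0.4]
gripper_width: -0.0
finger_force: 0.0
```

Emit:
{"fn": "move_arm", "kwargs": {"moves": [[[0.012,0,-0.16],[0,0,0],-1],[[0.012,0,-0.16],[0,0,0],-1],[[0.012,0,-0.16],[0,0,0],-1],[[0.012,0,-0.15],[0,0,0],-1],[[0.0035,0.04,0],[0,0,0],-1],[[0.0035,0.04,0],[0,0,0],-1],[[0.0035,0.04,0],[0,0,0],-1],[[0.0035,0.04,0],[0,0,0],-1],[[0.0035,0.04,0],[0,0,0],-1],[[0.0035,0.04,0],[0,0,0],-1]]}}

```text
clock: 1.77
tcp_pos: [0.5801, -0.2348, 0.1676]
orientation: [2.316, 2.12, 0.001]
contact_force: [0.0, -0.4, 0.6]
gripper_width: -0.0002
finger_force: 0.0
```

Emit:
{"fn": "move_arm", "kwargs": {"moves": [[[0.0017,0.02,0],[0,0,0],-1],[[0.0017,0.02,0],[0,0,0],-1],[[0.0017,0.02,0],[0,0,0],-1],[[0.0035,0.04,0],[0,0,0],-1],[[0.005,0.06,0],[0,0,0],-1],[[0.005,0.06,0],[0,0,0],-1],[[0.005,0.06,0],[0,0,0],-1],[[0.0035,0.04,0],[0,0,0],-1],[[0.0017,0.02,0],[0,0,0],-1],[[0,0,0],[0,0,0],-1]]}}

```text
clock: 2.6
tcp_pos: [0.5841, -0.1846, 0.1664]
orientation: [2.316, 2.121, -0.001]
contact_force: [-1.1, -2.8, 1.4]
gripper_width: 0.0001
finger_force: 0.0
```

```bash
cat >> h.py <<'E'
def carr(lo=-.3,hi=.18):
    out=[]
    for n in("scene","top"):
        a=grab(n);P=cloud(a);m=(abs(P[...,2]-.187)<.004)&(a["z"]>0);q=(P[m][:,:2]-O);s=q@my;x=q@mx
        k=(abs(x)<.045)&(s<hi)&(s>lo);out.append(np.percentile(s[k],[.3,50,99.7]).round(4))
    return out
E
python3 - <<'E'
from h import *
print(carr());s=status.get_state();print(s["tcp_pos"],mach(s["tcp_pos"]),s["contact_force"])
E
```

```text
[array([-0.1963, -0.0896, -0.0237]), array([-0.1458, -0.0778, -0.0226])]
[ 0.5840338  -0.18470454  0.16626358] [ 0.0002 -0.1854] [-1.43734678 -3.97568335  1.55860033]
```

Emit:
{"fn": "move_arm", "kwargs": {"moves": [[[0.0017,0.02,0],[0,0,0],-1],[[0.0035,0.04,0],[0,0,0],-1],[[0.0035,0.04,0],[0,0,0],-1],[[0.0035,0.04,0],[0,0,0],-1],[[0.0035,0.04,0],[0,0,0],-1],[[0.0035,0.04,0],[0,0,0],-1],[[0.0035,0.04,0],[0,0,0],-1],[[0.0035,0.04,0],[0,0,0],-1],[[0.0026,0.03,0],[0,0,0],-1],[[0.0017,0.02,0],[0,0,0],-1]]}}

```text
clock: 3.53
tcp_pos: [0.5886, -0.1327, 0.1663]
orientation: [2.316, 2.12, -0.001]
contact_force: [-0.9, -6.1, 1.4]
gripper_width: 0.0
finger_force: 0.0
```

```bash
python3 - <<'E'
from h import *
print(carr());s=status.get_state();print(s["tcp_pos"],mach(s["tcp_pos"]),s["contact_force"])
a=load("scene")["color"];w=grab("wrist")
A=cv2.resize(a[130:230,220:350],(480,370),interpolation=cv2.INTER_CUBIC)
W=cv2.resize(w["color"],(320,240))
out=np.zeros((370,800,3),np.uint8);out[:,:480]=A;out[:240,480:]=W;cv2.imwrite("pics/d1.png",out)
E
```

```text
[array([-0.1463, -0.0339,  0.0283]), array([-0.0867, -0.0234,  0.0299])]
[ 0.58853327 -0.13201771  0.16619288] [ 1.000e-04 -1.325e-01] [-0.06464824 -3.21371115  1.4070298 ]
```

View pics/d1.png

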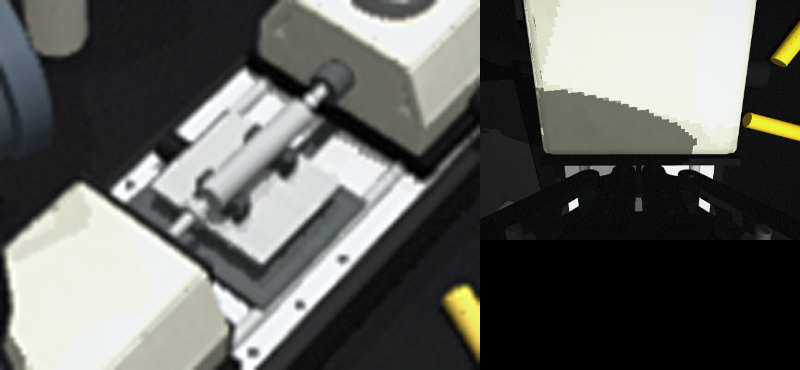

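The bar has moved close to the anvil, and the carriage's inner face is at about 0.029 m. I push 22 mm more, then back off and inspect the spindle gap from above with the wrist camera.

Emit:
{"fn": "move_arm", "kwargs": {"moves": [[[0.0017,0.02,0],[0,0,0],-1],[[0.0017,0.02,0],[0,0,0],-1],[[0.0017,0.02,0],[0,0,0],-1],[[0.0017,0.02,0],[0,0,0],-1],[[0.0017,0.02,0],[0,0,0],-1],[[0.0013,0.015,0],[0,0,0],-1],[[0.0013,0.015,0],[0,0,0],-1],[[0.0009,0.01,0],[0,0,0],-1],[[0.0006,0.007,0],[0,0,0],-1],[[0,0,0],[0,0,0],-1]]}}

```text
clock: 4.52
tcp_pos: [0.5903, -0.1115, 0.1662]
orientation: [2.316, 2.12, -0.003]
contact_force: [-0.8, -7.3, 0.4]
gripper_width: -0.0002
finger_force: 0.0
```

```bash
python3 - <<'E'
from h import *
print(carr());s=status.get_state();print(s["tcp_pos"],mach(s["tcp_pos"]),s["contact_force"])
w=grab("wrist");c=-w["R"].T@w["t"];print("cam",c,"axis",w["R"][2],"down",w["R"][1],w["K"][0,0])
E
```

```text
[array([-0.1257, -0.0116,  0.0498]), array([-0.064 , -0.0014,  0.0503])]
[ 0.59030311 -0.11157311  0.1661947 ] [ 1.00e-04 -1.12e-01] [-0.81381261 -7.59343361  0.63039787]
cam [ 0.5971891  -0.04490288  0.28737083] axis [-0.02277422 -0.26393777 -0.96427081] down [-0.08600486 -0.96042805  0.26491721] 324.07011270601276
```

Emit:
{"fn": "move_arm", "kwargs": {"moves": [[[-0.006,-0.07,0],[0,0,0],-1],[[-0.006,-0.07,0],[0,0,0],-1],[[0,0,0.27],[0,0,0],-1],[[0,0,0.27],[0,0,0],-1],[[0,0,0.27],[0,0,0],-1],[[0.023,0.26,0],[0,0,0],-1],[[0.023,0.26,0],[0,0,0],-1],[[0.023,0.26,0],[0,0,0],-1],[[0.023,0.26,0],[0,0,0],-1],[[0.011,0.13,0],[0,0,0],-1]]}}

```text
clock: 5.5
tcp_pos: [0.6033, 0.0489, 0.2874]
orientation: [-2.313, -2.121, -0.003]
contact_force: [0.5, -0.2, -1.1]
gripper_width: 0.0005
finger_force: 0.0
```

```bash
python3 - <<'E'
from h import *
import time
print(status.get_state()["tcp_pos"]);print(carr())
w=grab("wrist");np.savez("w1.npz",**w)
for y in(.05,.07,.09,.1,.2): print(y,proj(w,[*(O+my*y),.14]).round(1))
cv2.imwrite("pics/w1.png",cv2.resize(w["color"],(800,600),interpolation=cv2.INTER_CUBIC))
E
```

```text
[0.60331251 0.04888316 0.28743087]
[array([-0.1007, -0.0308,  0.0494]), array([-0.0989, -0.0548,  0.037 ])]
0.05 [253.3 182.2]
0.07 [253.3 159. ]
0.09 [253.4 134.9]
0.1 [253.4 122.4]
0.2 [253.8 -16.9]
```

View pics/w1.png

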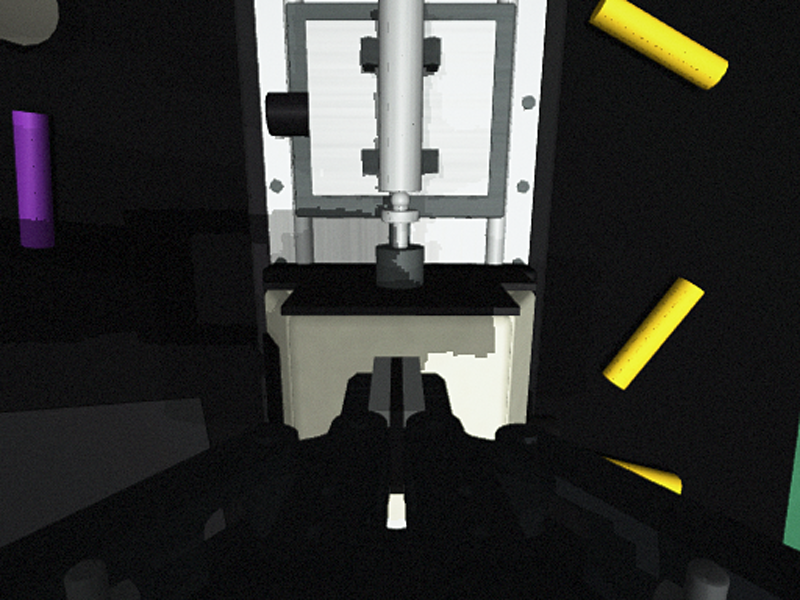

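Wrist view w1 shows the bar end at (400,192) in the enlarged picture, the spindle ball just touching it, the collar at rows 208–222 and the sleeve's end at about row 246. I measure these in an enlarged crop.

```bash
python3 - <<'E'
from h import *
w=load("w1");cv2.imwrite("pics/w1c.png",cv2.resize(w["color"][112:187,206:306],(800,600),interpolation=cv2.INTER_CUBIC))
E
```

```text
(no output)
```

View pics/w1c.png

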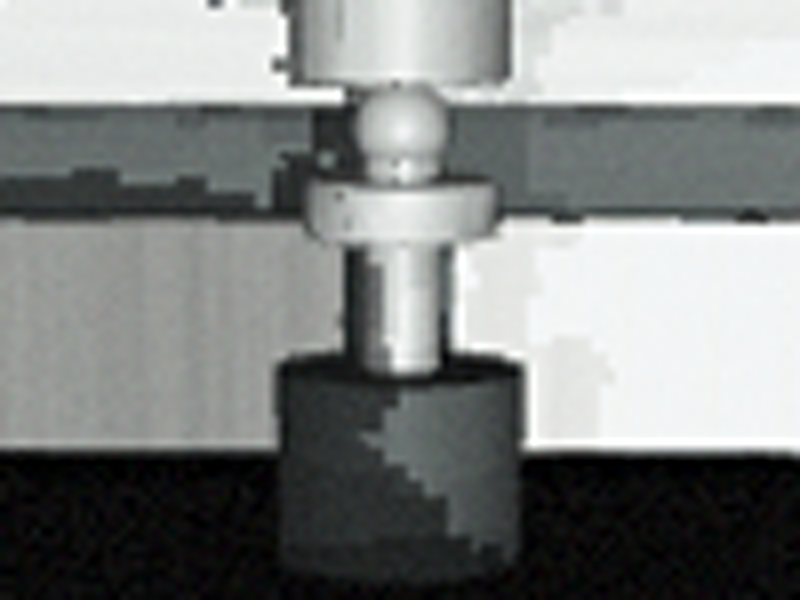

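```bash
python3 - <<'E'
from h import *
w=load("w1")
f=lambda x,y,h:mach(plane(w,206+x/8-.44,112+y/8-.44,h))
for n,x,y,h in(("bar end side",297,75,.14),("bar end side",507,75,.14),("bar end top",400,88,.151),("ball ctr",400,118,.14),("collar near top",400,243,.15),("collar near side",310,222,.14),("sleeve side",281,364,.14),("sleeve side",521,364,.14),("sleeve top",400,384,.153)): print(n,f(x,y,h))
E
```

```text
bar end side [-0.0087  0.1012]
bar end side [0.0126 0.1012]
bar end top [0.0017 0.1005]
ball ctr [0.0017 0.0969]
collar near top [0.0017 0.0854]
collar near side [-0.0075  0.0863]
sleeve side [-0.0106  0.0716]
sleeve side [0.0145 0.0717]
sleeve top [0.0018 0.0717]
```

The bar end to sleeve gap is about 29.5 mm, so the spindle is pressed in about 10.3 mm, with the spring holding the bar on the anvil. I go back and nudge the carriage about 1.7 mm further.

Emit:
{"fn": "move_arm", "kwargs": {"moves": [[[-0.011,-0.13,0],[0,0,0],-1],[[-0.023,-0.26,0],[0,0,0],-1],[[-0.023,-0.26,0],[0,0,0],-1],[[-0.023,-0.26,0],[0,0,0],-1],[[-0.023,-0.26,0],[0,0,0],-1],[[0,-0.03,0],[0,0,0],-1],[[0,0,-0.27],[0,0,0],-1],[[0,0,-0.27],[0,0,0],-1],[[0,0,-0.27],[0,0,0],-1],[[0,0,0],[0,0,0],-1]]}}

```text
clock: 6.48
tcp_pos: [0.5825, -0.1346, 0.1576]
orientation: [-2.308, -2.106, 0.012]
contact_force: [-2.2, -0.1, -0.5]
gripper_width: -0.0001
finger_force: 0.0
```

```bash
python3 - <<'E'
from h import *
s=status.get_state();print(s["tcp_pos"],mach(s["tcp_pos"]),s["contact_force"]);print(carr())
E
```

```text
[ 0.58247329 -0.13459723  0.15763532] [-0.0057 -0.1356] [-2.15795684 -0.07079988 -0.51515036]
[array([-0.1494, -0.0251,  0.0492]), array([-0.09  , -0.0145,  0.0502])]
```

Emit:
{"fn": "move_arm", "kwargs": {"moves": [[[0,0,0.03],[0,0,0],-1],[[0.006,0.03,0.02],[0,0,0],-1],[[0.006,0.03,0],[0,0,0],-1],[[0.006,0.03,0],[0,0,0],-1],[[0.005,0.02,0],[0,0,0],-1],[[0.003,0.01,0],[0,0,0],-1],[[0.002,0.01,0],[0,0,0],-1],[[0,0.005,0],[0,0,0],-1],[[0,0,0],[0,0,0],-1],[[0,0,0],[0,0,0],-1]]}}

```text
clock: 7.42
tcp_pos: [0.5926, -0.115, 0.1734]
orientation: [-2.317, -2.121, 0.0]
contact_force: [-0.2, -0.4, -0.2]
gripper_width: -0.0002
finger_force: 0.0
```

```bash
python3 - <<'E'
from h import *
s=status.get_state();print(s["tcp_pos"],mach(s["tcp_pos"]),s["contact_force"],s["orientation"])
E
```

```text
[ 0.59262538 -0.11497554  0.17338667] [ 0.0027 -0.1152] [-0.20187917 -0.38961916 -0.22262493] [-2.31726450e+00 -2.12085420e+00  3.75655688e-04]
```

Emit:
{"fn": "move_arm", "kwargs": {"moves": [[[-0.002,0.008,-0.02],[0,0,0],-1],[[-0.002,0.008,-0.02],[0,0,0],-1],[[0,0.006,0],[0,0,0],-1],[[0,0.004,0],[0,0,0],-1],[[0,0.003,0],[0,0,0],-1],[[0,0.002,0],[0,0,0],-1],[[0,0.002,0],[0,0,0],-1],[[0,0,0],[0,0,0],-1],[[0,0,0],[0,0,0],-1],[[0,0,0],[0,0,0],-1]]}}

```text
clock: 8.25
tcp_pos: [0.5921, -0.1107, 0.1676]
orientation: [2.317, 2.12, -0.001]
contact_force: [-0.6, -5.4, -2.1]
gripper_width: 0.0004
finger_force: 0.0
```

```bash
python3 - <<'E'
from h import *
s=status.get_state();print(s["tcp_pos"],mach(s["tcp_pos"]),s["contact_force"],carr())
E
```

```text
[ 0.59207644 -0.11072225  0.16757415] [ 0.0018 -0.111 ] [-0.64992633 -5.42066763 -2.09711141] [array([-0.1244, -0.0096,  0.0495]), array([-0.0689, -0.002 ,  0.0502])]
```

Emit:
{"fn": "move_arm", "kwargs": {"moves": [[[0,0.002,0],[0,0,0],-1],[[0,0.002,0],[0,0,0],-1],[[0,0.002,0],[0,0,0],-1],[[0,0.002,0],[0,0,0],-1],[[0,0.001,0],[0,0,0],-1],[[0,0,0],[0,0,0],-1],[[0,0,0],[0,0,0],-1],[[0,0,0],[0,0,0],-1],[[0,0,0],[0,0,0],-1],[[0,0,0],[0,0,0],-1]]}}

```text
clock: 9.18
tcp_pos: [0.5921, -0.1107, 0.1676]
orientation: [2.316, 2.12, -0.003]
contact_force: [-1.9, -7.0, -1.7]
gripper_width: -0.0001
finger_force: 0.0
```

```bash
python3 - <<'E'
from h import *
s=status.get_state();print(s["tcp_pos"],mach(s["tcp_pos"]),s["contact_force"],carr())
E
```

```text
[ 0.59207255 -0.11069495  0.1676121 ] [ 0.0018 -0.111 ] [-1.90594977 -7.01757919 -1.69280299] [array([-0.124 , -0.0095,  0.0496]), array([-0.0629, -0.0016,  0.0503])]
```

Emit:
{"fn": "move_arm", "kwargs": {"moves": [[[0,0.003,0],[0,0,0],-1],[[0,0.003,0],[0,0,0],-1],[[0,0.003,0],[0,0,0],-1],[[0,0.003,0],[0,0,0],-1],[[0,0.002,0],[0,0,0],-1],[[0,0.002,0],[0,0,0],-1],[[0,0,0],[0,0,0],-1],[[0,0,0],[0,0,0],-1],[[0,0,0],[0,0,0],-1],[[0,0,0],[0,0,0],-1]]}}

```text
clock: 10.12
tcp_pos: [0.5923, -0.1085, 0.1676]
orientation: [2.315, 2.119, -0.003]
contact_force: [-1.3, -8.4, -2.0]
gripper_width: 0.0002
finger_force: 0.0
```

```bash
python3 - <<'E'
from h import *
s=status.get_state();print(s["tcp_pos"],mach(s["tcp_pos"]),s["contact_force"],carr())
E
```

```text
[ 0.59229877 -0.10846969  0.16762067] [ 0.0018 -0.1087] [-1.26416659 -8.36805968 -2.00033277] [array([-0.1216, -0.0072,  0.0519]), array([-0.0787,  0.0012,  0.0527])]
```

It moved 2.3 mm, so the press should be about 12.5 mm. I withdraw and check.

Emit:
{"fn": "move_arm", "kwargs": {"moves": [[[-0.006,-0.07,0],[0,0,0],-1],[[-0.006,-0.07,0],[0,0,0],-1],[[0,0,0.27],[0,0,0],-1],[[0,0,0.27],[0,0,0],-1],[[0,0,0.27],[0,0,0],-1],[[0.023,0.26,0],[0,0,0],-1],[[0.023,0.26,0],[0,0,0],-1],[[0.023,0.26,0],[0,0,0],-1],[[0.023,0.26,0],[0,0,0],-1],[[0.011,0.13,0],[0,0,0],-1]]}}

```text
clock: 11.05
tcp_pos: [0.6054, 0.0525, 0.2895]
orientation: [-2.313, -2.122, -0.004]
contact_force: [-0.6, -0.2, -0.4]
gripper_width: 0.0003
finger_force: 0.0
```

```bash
python3 - <<'E'
from h import *
print(status.get_state()["tcp_pos"])
grab("top");w=grab("wrist");np.savez("w2.npz",**w);cv2.imwrite("pics/w2c.png",cv2.resize(w["color"][112:187,206:306],(800,600),interpolation=cv2.INTER_CUBIC))
E
```

```text
[0.60539344 0.05249407 0.28953634]
```

View pics/w2c.png

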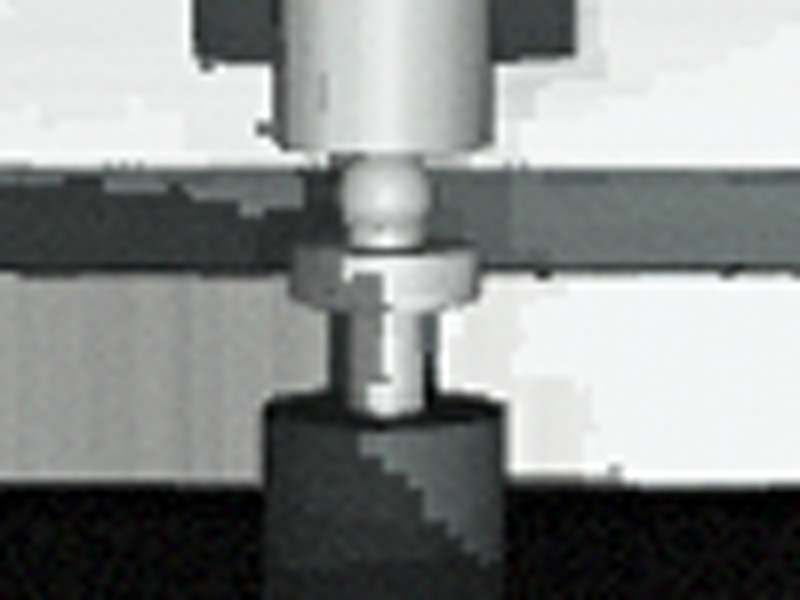

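The crop shows the bar end at row 153, the ball against it, the collar's near edge at row 308 and the sleeve's top rim at row 425. I measure these, and look along the bar to the anvil.

```bash
python3 - <<'E'
from h import *
w=load("w2")
f=lambda x,y,h:mach(plane(w,206+x/8-.44,112+y/8-.44,h))
for n,x,y,h in(("bar end top",385,154,.151),("bar side",280,140,.14),("ball ctr",385,190,.14),("collar near top",385,309,.15),("sleeve side",265,404,.14),("sleeve top",385,425,.153)): print(n,f(x,y,h))
E
```

```text
bar end top [0.0019 0.1009]
bar side [-0.0089  0.1014]
ball ctr [0.0019 0.0964]
collar near top [0.0019 0.0854]
sleeve side [-0.0107  0.0739]
sleeve top [0.0019 0.0741]
```

Emit:
{"fn": "move_arm", "kwargs": {"moves": [[[-0.006,-0.06,0.2],[0,0,0],-1],[[-0.1,-0.2,0.1],[0,0,0],-1],[[-0.1,-0.2,0],[0,0,0],-1],[[-0.1,-0.2,0],[0,0,0],-1],[[-0.1,-0.2,0],[0,0,0],-1],[[-0.05,-0.2,0],[0,0,0],-1],[[0,-0.2,0],[0,0,0],-1],[[0,-0.2,0],[0,0,0],-1],[[0,-0.1,0],[0,0,0],-1],[[0,0,0],[0,0,0],-1]]}}

```text
clock: 11.98
tcp_pos: [0.5372, -0.1899, 0.3341]
orientation: [2.322, 2.114, -0.0]
contact_force: [-0.6, 0.2, -0.6]
gripper_width: -0.0001
finger_force: 0.0
```

```bash
python3 - <<'E'
from h import *
print(status.get_state()["tcp_pos"],carr())
a=load("scene")["color"];cv2.imwrite("pics/f.png",cv2.resize(a[110:230,220:380],(800,600),interpolation=cv2.INTER_CUBIC))
E
```

```text
[ 0.53716519 -0.18991955  0.334059  ] [array([-0.0987, -0.0283,  0.0514]), array([-0.0964, -0.0222,  0.0524])]
```

View pics/f.png

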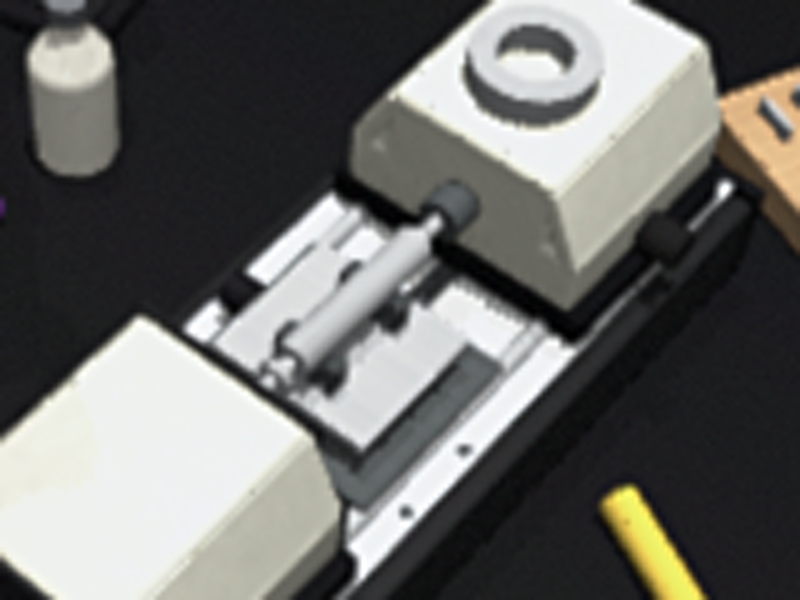

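The final picture shows the bar's far end against the anvil at (432,232), with the ring and bottle in place and the hand clear. The spindle's sleeve gap is about 11.3–12 mm, which is half-way. I hand the job in.

```bash
python3 -c "
from h import *
print(ticket.close_job())"
```

```text
the job is handed in; nothing more can be done
None
```

The job is handed in at about 12 s: the bar rests against the fixed anvil, the spindle is pressed in about 12.5 mm of its 24 mm travel, and the hand is clear of the machine.

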